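# Hang the lift-off door back on the sample cabinet

### The arm

A 7-joint arm with a two-finger parallel gripper is mounted at the origin on the work surface; the furniture and walls round the work are solid. World frame = base frame: x ahead of the robot, y to its left, z up, the work surface at z = 0. Lengths are in m, angles in rad, forces in N, time in s.
With the tool pointing down it reaches from about 0.4 to 0.85 m from the base axis. Payload 10.4 kg.
Tool frame: the origin (TCP) lies midway between the tips of the shut fingers; the grasp point (between the pads) lies 19 mm behind it; z points along the fingers, y is the line along which they close (so a half turn about z gives the same grasp; the last joint's range is limited). The gripper opens to 87 mm and grips with 3 to 60 N. Pads are 19 mm wide; open, the fingers measure 117 mm over their backs; the gripper's body (75 mm by 190 mm) begins 51 mm behind the grasp point.
Start: joints at [1.281, 0.332, -0.065, 1.46, 0.022, 1.35, -0.088], TCP at [0.165, -0.603, 0.223] pointing down, gripper open.
Joint ranges: [-2.6, 2.6], [-0.5, 2.12], [-1.47, 1.34], [0.16, 2.42], [-1.27, 4.41], [0.06, 2.06], [-2.6, 2.6]. Speed limits (rad/s): [2.22, 2.22, 2.79, 2.79, 3.14, 3.14, 3.14].

### API

Orientations are given as a unit quaternion [w, x, y, z].
In Python, from rig import read_state, cams, r gives the robot as it stands.
- The arm moves only by the shell command python3 -m jog 'ROWS' [FORCE]. ROWS is JSON, a list of rows, each a list of 3 entries, a list of its own where there are three numbers: the turn, a rotation vector about the tool's x, y, z in units of 5 degrees (1.0 is 5 degrees), then the shift along the tool's x, y, z in cm, then the finger opening in cm, from 0 to 8.7. A call has 1 to 8 rows; each row shifts and turns the commanded pose from where the row before left it, along the tool's axes as they then stand; what a row does not reach is not made up. A row lasts 1/12 s, in which the tool goes at most 41.7 mm and 7.16 degrees, less where a joint would pass 70% of its speed; a pose out of reach is approached as far as the arm can. A call with a gripper value outside its range is refused whole. The fingers move at their own pace and stop on an object; FORCE is the grip in N (left out, the last holds). Time passes only in rows, so rows that do not move let the fingers close. It gives the time, the measured TCP pose, the force, the opening and the grip force at its end, in the units of the state.
- read_state(): the state, without advancing time (a new reading comes with each control period).
- cams.get_image(name): name is "scene" or "top"; returns a dict with "image" (480x640x3 uint8, red, green, blue), "K" (3x3 intrinsics, pixels), "k1" (the pictures are not rectified: a ray, as slopes to the right and down, at radius r is drawn at 1 + k1 r^2 times it, then the intrinsics apply), "view" (4x4, takes a point from world to camera coordinates). Camera axes: x right, y up, looking along -z (the intrinsics and any distortion apply to the point x, -y, -z); pixel columns grow to the right and rows downward; lengths in m; the calibration is good to about 2 mm. A picture is of the moment at which its call begins. There is no depth.
- r.hand_in(): hands the job in; it is judged then, once.
The state is a dict: "t": time; "qpos": joint angles; "qvel": joint speeds; "tau": joint torques, N m; "tcp_pos": TCP position; "eef_rot": TCP orientation; "ft_force": force on the tool from outside, world axes, zero at the start; "wrist_torque": the same for the moment, N m; "gripper_width": opening from 0.0 (shut) to 1.0 (fully open); "gripper_force": force on a finger pad.
Only numpy, scipy, OpenCV 4.12 (cv2) and the standard library are available. Lean on these libraries where they do the work, as an engineer would, in place of code of your own. Each camera call takes 0.05 s, during which the arm holds its last target. There are 200 camera calls.

### The job

The cleaned door of the small sample cabinet waits in a slotted stand. Lift it out, hang it back on the cabinet while it stands about square open, feeling gently for the two hinge pins and lowering both knuckles fully down onto them without forcing or dropping it, then let go and push it gently shut against its rubber stops. Leave the other things on the bench where they are.

Things in the scene. Friction and masses are not known exactly. Their poses are not given: they have to be found in the camera images.
- door: Loose aluminium door, leaf 140 x 120 x 8 mm, about 0.2 kg, upright, two steel knuckles on one edge. Origin on the knuckle axis, level with the leaf's lower edge. Own z up, +y from knuckles to free edge, -x the outer side. Leaf fills x 0..8, y 11..151, z 0..120 mm. Knuckles: 17 mm outside, 10.4 mm bore right through, z 12..28 and 88..104 mm.
- door_top (a point): Point on the leaf's top edge, mid-thickness, 50 mm from the knuckle axis, 120 mm above the lower edge; axes as the door's. A good place to pinch the 8 mm leaf from above; both faces are free there for 90 mm down.
- push_point (a point): Point on the door's flat outer face (door x 0, y 105, z 70 mm), axes as the door's (-x out of the face): push here to swing it shut. An upright bar pull stands beside it at door y 135, z 38..84 mm, out to 18 mm from the face.
- knuckle_line (a point): Point of the door on the knuckle axis at the lower knuckle's lower mouth, 12 mm above the leaf's lower edge; axes as the door's. Once hung, it lies at the foot of the lower pin.
- stand: Fixed grey stand, 70 x 120 mm. Two rails 96 mm long beside a slot 11 mm wide and 20 mm deep, where the leaf stands upright at first; pull it straight up. Origin on the worktop under its middle, own y along the slot, z up. The slot's floor is 6 mm over the worktop.
- cabinet: White cabinet, fixed, 100 deep, 160 wide, 130 mm high. Origin mid-underside, z up; own -x is its open front (front face at x -50 mm). Rubber stops at y 74.5 mm stand 8 mm out of it. The hinge pins are at the front corner on own -y. Shut, the door's axes lie along the cabinet's; square open, the door is turned +90 deg about z from that (free edge towards own -x).
- hinge_line (a point): NOMINAL pin axis at the foot of the lower pin, at cabinet (-66, -70, 26) mm, axes as the cabinet's. Height is true, but the pin strap is screwed through slotted holes: both pins stand together up to 5 mm off in the cabinet's own x and up to 5 mm in its y, fixed but not reported; find it by touch or sight. Keep door-to-cabinet force well under 40 N.
- hinge_line_top (a point): NOMINAL foot of the upper pin, 76 mm over the lower's. Each pin: upright steel, 8 mm thick, 13 mm long, 1 mm chamfer, on a seat where its knuckle comes to rest. About 2 mm off or less, knuckles slip on; more, they stand on the tips, 13 mm high. Lower knuckles can't pass the upper pin: bring the door in from the front, 16 to 30 mm above its seats, then lower.
- bottle_water: Bystander, to be left alone: clear plastic reagent bottle with blue cap, 66 mm across, 150 mm tall. Origin at the middle of its underside.
- bottle_edta: Bystander, to be left alone: brown reagent bottle with red cap, 56 mm across, 120 mm tall. Origin at the middle of its underside.
- petri_dish: Bystander, to be left alone: petri dish, 61 mm across, 16 mm high. Origin at the middle of its underside.
- tube: Bystander, to be left alone: capped tube standing on its foot, 35 mm across, 115 mm tall. Origin at the middle of its underside.
- vial_a: Bystander, to be left alone: small white vial, 25 mm across, 28 mm tall. Origin at the middle of its underside.
- vial_b: Bystander, to be left alone: small white vial, 25 mm across, 28 mm tall. Origin at the middle of its underside.

How it is judged:
On the way, in this order (a step that is already met when the one before it is completed fails the run):
1. the door is lifted out of the stand, clear of its slot (z of door in the frame of stand above 0.03 m), for 0.1 s.
2. the door hangs open with both knuckles fully down on their pins (z of knuckle_line in the frame of hinge_line between -0.004 and 0.003 m and horizontal distance between knuckle_line and hinge_line below 0.012 m and angle between door's own z axis and vertical below 0.08 rad and angle between the y axis of door and the y axis of cabinet, either way round above 0.6 rad), for 0.3 s.
At the end, for the whole second after the job is handed in: The door hangs with both knuckles fully down on the pins (within 3 mm of the seats in height, knuckle axis within 12 mm of the nominal pin axis, which covers the strap's adjustment), upright within 0.08 rad, shut within 0.1 rad of the cabinet's front, at rest (z of knuckle_line in the frame of hinge_line between -0.004 and 0.003 m and horizontal distance between knuckle_line and hinge_line below 0.012 m and angle between door's own z axis and vertical below 0.08 rad and angle between the y axis of door and the y axis of cabinet, either way round below 0.1 rad and linear speed of door below 0.02 m/s); the robot touches nothing.
It fails at once if the force between door and cabinet (pins and strap included) goes over 40 N (contact force between door and cabinet above 40 N).
It fails at once if a bystander is moved by more than 20 mm (distance of any of bottle_water, bottle_edta, petri_dish, tube, vial_a, vial_b from where it was at the start of the episode above 0.02 m).
It also fails if it takes over 72 s, if anything falls off the work surface, if the arm or the gripper's body presses on something with over 40 N, if the wrist force passes 120 N, or if a joint passes its speed limit or range.

## Working session

There is one attempt and no reset: what is moved stays moved. The work goes in short steps, Python scripts to look and compute and a shell command to move; the robot and the scene stay as the last step left them, time stands still between calls to the robot, and variables do not carry over. Pictures are saved under pics/ and viewed, at most 12 in all, crops included, and the job is handed in when it is done.

```bash
ls; mkdir -p pics
python3 - <<'E'
from rig import read_state,cams,r
import cv2,numpy as np
for n in("scene","top"):
    d=cams.get_image(n);cv2.imwrite(f"pics/{n}0.png",d["image"][:,:,::-1]);print(n,d["K"],d["k1"],d["view"])
s=read_state();print(s)
E
```

```text
pics
scene [[546.47857228   0.         322.64230564]
 [  0.         546.47857228 243.10354682]
 [  0.           0.           1.        ]] -0.004805020782786643 [[ 0.91381805 -0.40611867 -0.00204877 -0.52354668]
 [ 0.30464702  0.68214065  0.66473629 -0.22843846]
 [-0.26856427 -0.60807217  0.74707528 -0.88120336]
 [ 0.          0.          0.          1.        ]]
top [[492.83839516   0.         329.64970725]
 [  0.         492.83839516 235.89304676]
 [  0.           0.           1.        ]] -0.14053165377435298 [[-0.01180314 -0.99992966  0.00116822  0.00826627]
 [ 0.98517207 -0.01142894  0.17118814 -0.57855905]
 [-0.17116275  0.00317146  0.98523766 -0.93482869]
 [ 0.          0.          0.          1.        ]]
{'t': 0.1, 'qpos': array([ 1.28142174,  0.33278565, -0.06467111,  1.46083128,  0.02161043,
        1.34989635, -0.08851023]), 'qvel': array([ 8.37099249e-05, -8.19988481e-04, -9.79837906e-04, -5.58303021e-04,
       -2.20865328e-03, -6.37287779e-04,  1.54529181e-03]), 'tau': array([ 2.98220759e-03, -6.24547791e+01,  2.52354413e-02, -3.90717709e+01,
       -6.13298547e-02,  3.65699257e-02,  8.68835355e-05]), 'tcp_pos': array([ 0.16465288, -0.60257678,  0.22186025]), 'eef_rot': array([-6.01076867e-04,  9.91118014e-01,  1.32983863e-01, -1.18176741e-04]), 'ft_force': array([-0.09995987, -0.64686178, -0.31448301]), 'wrist_torque': array([-0.00209161, -0.03004312,  0.07217226]), 'gripper_force': 0.0, 'gripper_width': 1.001244198986821}
```

View pics/scene0.png

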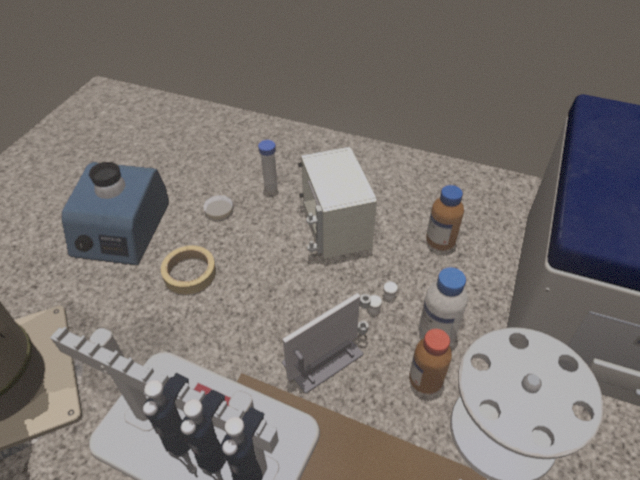

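View pics/top0.png

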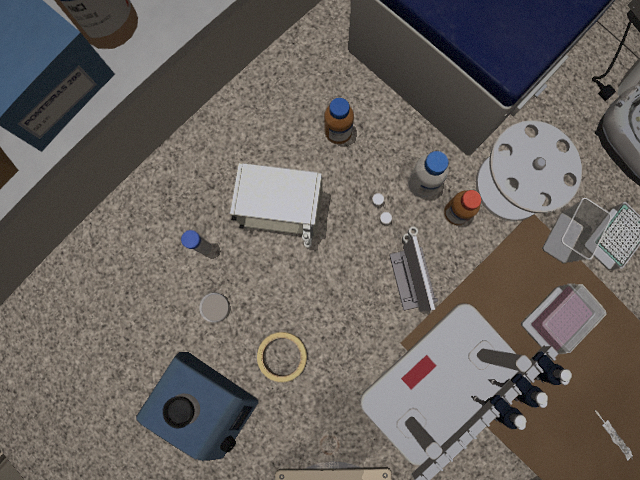

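Scene view: door in the stand at about (325,340), knuckles on its right at (365,300) and (364,325); cabinet at (340,200) with pins at about (312,218) and (312,246). Top view: cabinet at (277,198), pins near (307,235); door top edge from (413,232) to (432,308).

```bash
cat > h.py <<'E'
import numpy as np,cv2
from rig import read_state,cams,r
from scipy.spatial.transform import Rotation as R
def proj(d,P):
    P=np.atleast_2d(P);c=P@d["view"][:3,:3].T+d["view"][:3,3]
    s=np.c_[c[:,0],-c[:,1]]/-c[:,2:];s*=1+d["k1"]*(s**2).sum(1,keepdims=True)
    K=d["K"];return s*[K[0,0],K[1,1]]+K[:2,2]
def ray(d,uv):
    D=np.array([d["k1"],0,0,0.]);q=cv2.undistortPoints(np.array([[uv]],float),d["K"],D)[0,0]
    Rv=d["view"][:3,:3];o=-Rv.T@d["view"][:3,3];v=Rv.T@np.array([q[0],-q[1],-1]);return o,v/np.linalg.norm(v)
def onz(d,uv,z):
    o,v=ray(d,uv);return o+v*(z-o[2])/v[2]
def tri(d1,u1,d2,u2):
    A=0;b=0;L=[ray(d1,u1),ray(d2,u2)]
    for o,v in L: M=np.eye(3)-np.outer(v,v);A=A+M;b=b+M@o
    p=np.linalg.solve(A,b);return p,[1000*np.linalg.norm(np.cross(p-o,v)) for o,v in L]
def tcp():
    s=read_state();q=s["eef_rot"];return s,s["tcp_pos"],R.from_quat([q[1],q[2],q[3],q[0]])
def crop(im,x,y,w,h,k): return cv2.resize(im[y:y+h,x:x+w,::-1],None,fx=k,fy=k,interpolation=cv2.INTER_CUBIC)
E
python3 - <<'E'
from h import *
a=cams.get_image("top");b=cams.get_image("scene")
A=crop(a["image"],225,155,100,100,4);B=crop(a["image"],380,215,100,100,4)
cv2.imwrite("pics/c1.png",np.hstack([A,B]))
A=crop(b["image"],280,140,100,130,4);B=crop(b["image"],280,285,100,130,4)
cv2.imwrite("pics/c2.png",np.hstack([A,B]))
print(proj(a,[[.165,-.603,.223],[0,0,0]]),proj(b,[.165,-.603,.223]))
E
```

```text
[[680.80381423 449.59099443]
 [333.7730272  524.48578688]] [[145.02840904 853.81479766]]
```

View pics/c1.png

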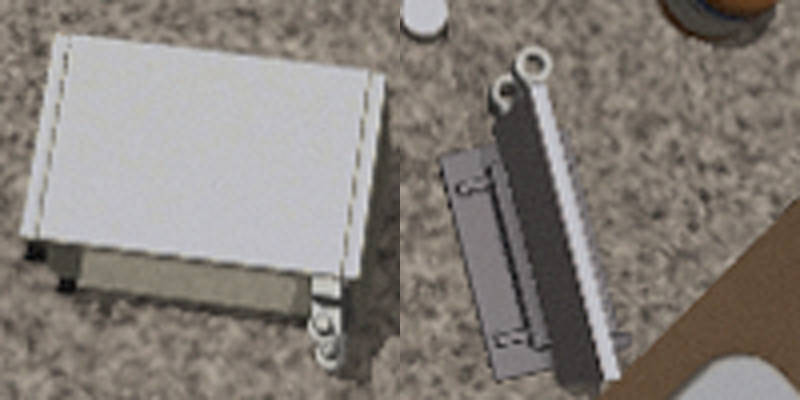

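View pics/c2.png

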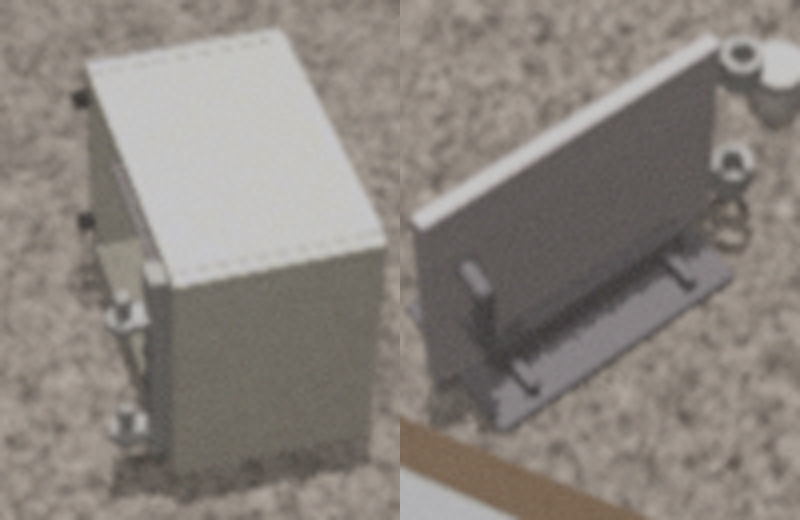

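Crops: cabinet top corners in the top crop at (22,236), (58,36), (385,75), (357,277); pin tips in the scene crop at (122,297) and (125,408). Door top edge runs from (413,222) to (715,40) in the scene crop, upper knuckle at (741,57), and at (533,65) in the top crop; the pull is on the scene-camera side.

Run:
```python
from h import *
a=cams.get_image("top");b=cams.get_image("scene")
np.set_printoptions(precision=4,suppress=True)
c=lambda x,y,x0,y0:((x+.5)/4-.5+x0,(y+.5)/4-.5+y0)
T1=lambda x,y:c(x,y,225,155);T2=lambda x,y:c(x-400,y,380,215);S1=lambda x,y:c(x,y,280,140);S2=lambda x,y:c(x-400,y,280,285)
# cabinet top corners: order FL,BL,BR,FR
ct=np.array([onz(a,T1(*p),.13) for p in[(22,236),(58,36),(385,75),(357,277)]])
cs=np.array([onz(b,S1(*p),.13) for p in[(88,64),(280,30),(385,243),(175,285)]])
for n,q in(("top",ct),("scene",cs)):
    ax=np.mean([q[1]-q[0],q[2]-q[3]],0);ay=np.mean([q[0]-q[3],q[1]-q[2]],0)
    print(n,"cab ctr",q.mean(0),"yaw x",np.degrees(np.arctan2(ax[1],ax[0])),"yaw y",np.degrees(np.arctan2(-ay[0],ay[1])),np.linalg.norm(ax),np.linalg.norm(ay))
    yaw=np.arctan2(-ay[0],ay[1]);Rz=R.from_euler('z',yaw);print(" hinge nominal",q.mean(0)[:2]+Rz.apply([-.066,-.07,0])[:2])
print("pins scene up/low tips",onz(b,S1(122,297),.115),onz(b,S1(125,408),.039),"seats",onz(b,S1(127,318),.102),onz(b,S1(130,430),.026))
print("pins top",onz(a,T1(320,322),.115),onz(a,T1(330,348),.039))
# predicted top pixels of scene-based pin
P=onz(b,S1(122,297),.115);print("pred in top crop",(proj(a,[P,P-[0,0,.076]])-[225,155]+.5)*4-.5)
# door
print("knuckle scene/top z.11",onz(b,S2(741,57),.11),onz(a,T2(533,65),.11),"low",onz(b,S2(733,160),.034))
print("tri",tri(a,T2(533,65),b,S2(741,57)))
# top edge strip via mask
im=a["image"][215:315,380:480];m=cv2.inRange(cv2.cvtColor(im,cv2.COLOR_RGB2HSV),(0,0,165),(180,60,255))
n,l,st,ce=cv2.connectedComponentsWithStats(m)
i=[k for k in range(1,n) if st[k][4]>60];print(st[i].tolist())
for p in[(537,85),(612,380)]:print("top strip ends top",onz(a,T2(*p),.126))
for p in[(418,222),(715,42)]:print("strip ends scene",onz(b,S2(*p),.126))
```

```text
top cab ctr [0.6465 0.1013 0.13  ] yaw x -8.288001369705183 yaw y -7.882665856224688 0.09777301734517446 0.15677030276155865
 hinge nominal [0.5716 0.041 ]
scene cab ctr [0.6472 0.0994 0.13  ] yaw x -8.415109378933415 yaw y -8.447541578165177 0.09748620821403166 0.1570563842258505
 hinge nominal [0.5716 0.0399]
pins scene up/low tips [0.5688 0.0453 0.115 ] [0.5694 0.0467 0.039 ] seats [0.5705 0.0441 0.102 ] [0.5704 0.0436 0.026 ]
pins top [0.5693 0.0484 0.115 ] [0.5693 0.047  0.039 ]
pred in top crop [[326.627  322.8873]
 [333.4926 348.8568]]
knuckle scene/top z.11 [ 0.5756 -0.1577  0.11  ] [ 0.576  -0.1553  0.11  ] low [ 0.5773 -0.1564  0.034 ]
tri (array([ 0.5766, -0.1559,  0.1071]), [np.float64(0.11660580919085496), np.float64(0.11660580919089225)])
[[0, 0, 12, 8, 80], [29, 12, 26, 83, 299], [72, 90, 27, 10, 162]]
top strip ends top [ 0.5636 -0.154   0.126 ]
top strip ends top [ 0.4277 -0.1832  0.126 ]
strip ends scene [ 0.4299 -0.1855  0.126 ]
strip ends scene [ 0.5636 -0.1572  0.126 ]
```

```bash
cat >> h.py <<'E'
def go(target,yaw_y=None):
    "tool-axis shift (cm) to target, and turn about tool z (5deg units) to bring tool y to heading yaw_y (deg)"
    s,p,Rt=tcp();d=Rt.inv().apply(np.array(target)-p)*100
    y=Rt.apply([0,1,0]);z=Rt.apply([0,0,1]);h=np.degrees(np.arctan2(y[1],y[0]))
    print("t",round(s["t"],2),"tcp",p.round(4),"shift cm",d.round(2),"heading",round(h,2),"z",z.round(4),"F",s["ft_force"].round(2),"gw",round(s["gripper_width"],3),"gf",round(s["gripper_force"],1))
    if yaw_y is not None: print("turn z",round(-((yaw_y-h+180)%360-180)/5,2),"tilt err tool",(Rt.inv().as_matrix()@np.cross(z,[0,0,-1])*180/np.pi/5).round(3))
E
python3 -m jog '[[[0,0,0],[0,0,-3.5],3],[[0,0,0],[0,0,-3.5],3],[[0,0,0],[0,0,-3.5],3],[[0,0,0],[0,0,-3.5],3],[[0,0,0],[0,0,-3.5],3]]' 20
python3 - <<'E'
from h import *
a=cams.get_image("top");b=cams.get_image("scene")
print(tri(a,(567,370),b,(240,425)),tri(a,(540,395),b,(200,405)))
go([.526,-.163,.39],-77.9)
E
```

```text
t: 0.72
tcp_pos: [0.1646, -0.6025, 0.3994]
eef_rot: [0.0, 0.991, 0.133, 0.0]
ft_force: [0.6, -1.0, -0.4]
gripper_width: 0.708
gripper_force: 0.0
(array([ 0.32725461, -0.35399112,  0.28664619]), [np.float64(0.35041958771723886), np.float64(0.3504195877172594)]) (array([ 0.29382021, -0.31268675,  0.27847914]), [np.float64(2.40378884448643), np.float64(2.4037888444865025)])
t 0.82 tcp [ 0.1652 -0.604   0.4041] shift cm [ 46.43 -33.04   1.14] heading -74.72 z [ 0.0031 -0.0088 -1.    ] F [-0.79 -0.44  0.28] gw 0.616 gf 0.0
turn z 0.64 tilt err tool [ 0.107 -0.008 -0.   ]
```

```bash
python3 -m jog '[[[0,0,0.1],[2.9,-2.1,0],3],[[0,0,0.1],[2.9,-2.1,0],3],[[0,0,0.1],[2.9,-2.1,0],3],[[0,0,0.1],[2.9,-2.1,0],3],[[0,0,0.1],[2.9,-2.1,0],3],[[0,0,0.14],[2.9,-2.1,0],3],[[0,0,0],[2.9,-2.1,0],3],[[0,0,0],[2.9,-2.1,0],3]]'
python3 -m jog '[[[0,0,0],[2.9,-2.1,0],3],[[0,0,0],[2.9,-2.1,0],3],[[0,0,0],[2.9,-2.1,0],3],[[0,0,0],[2.9,-2.1,0],3],[[0,0,0],[2.9,-2.1,0],3],[[0,0,0],[2.9,-2.1,0],3]]'
python3 - <<'E'
from h import *
go([.526,-.163,.20],-77.9)
E
```

```text
t: 1.48
tcp_pos: [0.3517, -0.3837, 0.3975]
eef_rot: [0.0, 0.994, 0.105, -0.0]
ft_force: [1.2, -1.2, 0.2]
gripper_width: 0.349
gripper_force: 0.0
t: 1.98
tcp_pos: [0.4955, -0.2242, 0.3975]
eef_rot: [0.0, 0.994, 0.105, 0.0]
ft_force: [1.2, -0.5, -0.7]
gripper_width: 0.346
gripper_force: 0.0
t 1.98 tcp [ 0.4955 -0.2242  0.3975] shift cm [ 4.26 -5.35 19.75] heading -77.93 z [ 1.e-04 -3.e-04 -1.e+00] F [ 1.18 -0.52 -0.68] gw 0.346 gf 0.0
turn z -0.01 tilt err tool [ 0.003 -0.     0.   ]
```

```bash
python3 -m jog '[[[0,0,0],[2.1,-2.7,1.5],3],[[0,0,0],[2.1,-2.6,3],3],[[0,0,0],[0,0,3.5],3],[[0,0,0],[0,0,3.5],3],[[0,0,0],[0,0,3.5],3],[[0,0,0],[0,0,3.2],3],[[0,0,0],[0,0,1.5],3],[[0,0,0],[0,0,0],3]]'
python3 - <<'E'
from h import *
b=cams.get_image("scene");a=cams.get_image("top")
s,p,_=tcp();print(proj(b,p),proj(a,p))
A=crop(b["image"],260,190,160,200,2.5);B=crop(a["image"],370,180,100,125,4)
cv2.imwrite("pics/c3.png",np.hstack([A,B]))
go([.526,-.163,.085],-77.9)
E
```

```text
t: 2.65
tcp_pos: [0.5213, -0.1667, 0.1986]
eef_rot: [-0.001, 0.994, 0.105, -0.003]
ft_force: [-0.3, -0.6, 0.5]
gripper_width: 0.346
gripper_force: 0.0
[[338.56723173 277.1770818 ]] [[430.27732796 251.35512687]]
t 2.75 tcp [ 0.5236 -0.1671  0.2031] shift cm [ 0.32 -0.35 11.81] heading -77.91 z [-2.e-04  1.e-04 -1.e+00] F [ 0.32 -0.24  0.51] gw 0.346 gf 0.0
turn z -0.0 tilt err tool [-0.002  0.002 -0.   ]
```

View pics/c3.png

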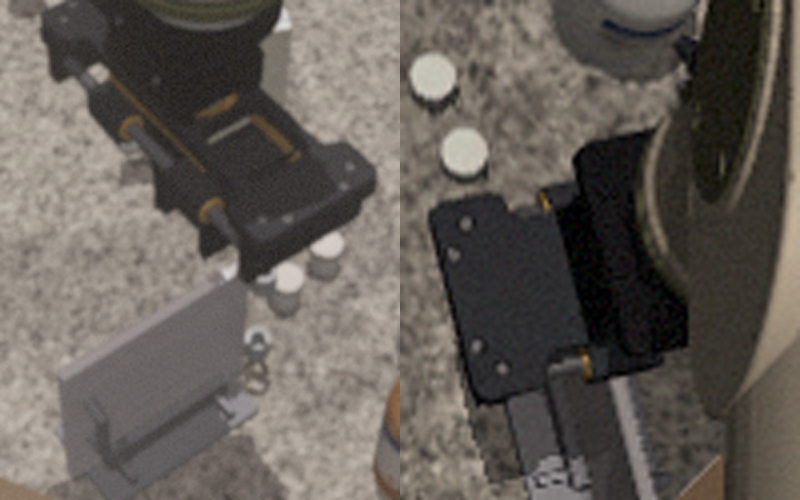

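The gripper hovers over the leaf's top edge (scene crop (160,325)) with the jaws across it; vials are clear. Descend and pinch.

```bash
python3 -m jog '[[[0,0,0],[0.3,-0.35,2],3],[[0,0,0],[0,0,2],3],[[0,0,0],[0,0,2],3],[[0,0,0],[0,0,2],3],[[0,0,0],[0,0,2],3],[[0,0,0],[0,0,1.5],3],[[0,0,0],[0,0,0],3]]'
python3 - <<'E'
from h import *
go([.526,-.163,.085],-77.9)
E
python3 -m jog '[[[0,0,0],[0,0,0],2],[[0,0,0],[0,0,0],1.4],[[0,0,0],[0,0,0],1.2],[[0,0,0],[0,0,0],1.0],[[0,0,0],[0,0,0],0.9]]' 5
python3 - <<'E'
from h import *
go([.526,-.163,.085],-77.9)
E
```

```text
t: 3.33
tcp_pos: [0.5253, -0.1631, 0.0867]
eef_rot: [-0.0, 0.994, 0.105, -0.001]
ft_force: [-1.4, -0.0, 0.4]
gripper_width: 0.342
gripper_force: 0.0
t 3.33 tcp [ 0.5253 -0.1631  0.0867] shift cm [0.07 0.   0.17] heading -77.93 z [-1.6e-03  5.0e-04 -1.0e+00] F [-1.37 -0.04  0.4 ] gw 0.342 gf 0.0
turn z -0.01 tilt err tool [-0.009  0.017  0.   ]
t: 3.75
tcp_pos: [0.5263, -0.1633, 0.0887]
eef_rot: [0.0, 0.994, 0.105, 0.001]
ft_force: [0.6, -1.1, -0.3]
gripper_width: 0.123
gripper_force: 0.0
t 3.75 tcp [ 0.5263 -0.1633  0.0887] shift cm [-0.03 -0.03  0.37] heading -77.91 z [ 1.4e-03 -6.0e-04 -1.0e+00] F [ 0.57 -1.05 -0.31] gw 0.123 gf 0.0
turn z -0.0 tilt err tool [ 0.01  -0.014  0.   ]
```

```bash
python3 -m jog '[[[0,0,0],[0,0,0],0],[[0,0,0],[0,0,0],0],[[0,0,0],[0,0,0],0],[[0,0,0],[0,0,0],0]]' 5
python3 -m jog '[[[0,0,0],[0,0,0],0],[[0,0,0],[0,0,0],0],[[0,0,0],[0,0,0],0]]' 35
python3 - <<'E'
from h import *
go([.526,-.163,.085],-77.9)
print(tcp()[0]["wrist_torque"])
E
```

```text
t: 4.08
tcp_pos: [0.5261, -0.1631, 0.0882]
eef_rot: [0.0, 0.994, 0.105, 0.0]
ft_force: [-1.5, 0.1, 5.0]
gripper_width: 0.092
gripper_force: 5.0
t: 4.33
tcp_pos: [0.5261, -0.163, 0.0882]
eef_rot: [0.0, 0.994, 0.105, 0.0]
ft_force: [-1.7, 1.3, 5.4]
gripper_width: 0.091
gripper_force: 35.0
t 4.33 tcp [ 0.5261 -0.163   0.0882] shift cm [-0.   -0.    0.32] heading -77.91 z [ 5.e-04 -2.e-04 -1.e+00] F [-1.71  1.29  5.38] gw 0.091 gf 35.0
turn z -0.0 tilt err tool [ 0.003 -0.006  0.   ]
[0.27624152 0.39346201 0.07966228]
```

```bash
python3 -m jog '[[[0,0,0],[0,0,-0.5],0],[[0,0,0],[0,0,-1],0],[[0,0,0],[0,0,-1],0],[[0,0,0],[0,0,-1.5],0],[[0,0,0],[0,0,-1.5],0],[[0,0,0],[0,0,-1],0],[[0,0,0],[0,0,0],0],[[0,0,0],[0,0,0],0]]'
python3 - <<'E'
from h import *
go([.481,.063,.148],-98.2)
print(tcp()[0]["wrist_torque"])
b=cams.get_image("scene");a=cams.get_image("top")
A=crop(b["image"],260,190,160,200,2.5);B=crop(a["image"],370,180,100,125,4)
cv2.imwrite("pics/c4.png",np.hstack([A,B]))
E
```

```text
t: 5.0
tcp_pos: [0.526, -0.1632, 0.1532]
eef_rot: [0.0, 0.994, 0.105, 0.0]
ft_force: [0.5, -0.3, -2.9]
gripper_width: 0.085
gripper_force: 35.0
t 5.0 tcp [ 0.526  -0.1632  0.1532] shift cm [  0.33 -23.07   0.5 ] heading -77.92 z [ 1.e-03 -5.e-04 -1.e+00] F [ 0.48 -0.28 -2.89] gw 0.085 gf 35.0
turn z 4.06 tilt err tool [ 0.009 -0.01   0.   ]
[ 0.06103727 -0.04734198  0.01578794]
```

View pics/c4.png

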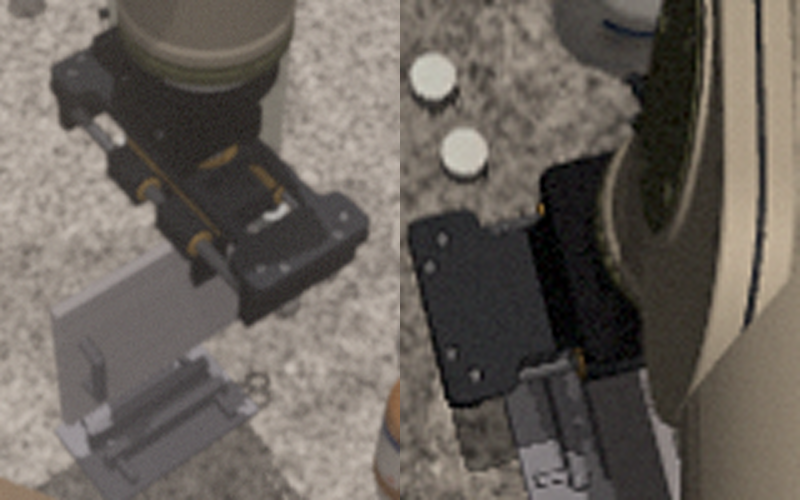

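The leaf hangs level above the stand, clear of the slot (stand visible at scene crop (160,430)). Carry it across in front of the cabinet.

```bash
python3 -m jog '[[[0,0,0],[0,-1.5,0],0],[[0,0,0],[0,-3,0],0],[[0,0,0],[0,-3.5,0],0],[[0,0,0],[0,-3.5,0],0],[[0,0,0],[0,-3.5,0],0],[[0,0,0],[0,-3.5,0],0],[[0,0,0],[0,-3,0],0],[[0,0,0],[0,-1.5,0],0]]'
python3 -m jog '[[[0,0,0.6],[0,0,0],0],[[0,0,0.8],[0,0,0],0],[[0,0,0.9],[0,0,0],0],[[0,0,0.9],[0,0,0],0],[[0,0,0.6],[0,0,0],0],[[0,0,0.26],[0,0,0],0],[[0,0,0],[0,0,0],0],[[0,0,0],[0,0,0],0]]'
python3 - <<'E'
from h import *
go([.481,.063,.12],-98.2)
b=cams.get_image("scene");a=cams.get_image("top")
A=crop(b["image"],220,150,160,200,2.5);B=crop(a["image"],250,190,100,125,4)
cv2.imwrite("pics/c5.png",np.hstack([A,B]))
s,p,Rt=tcp();P=Rt.as_matrix();yd=Rt.apply([-1,0,0]) 
print(yd)
E
```

```text
t: 5.77
tcp_pos: [0.4758, 0.0664, 0.1522]
eef_rot: [-0.0, 0.994, 0.108, -0.0]
ft_force: [-0.5, -0.0, -1.5]
gripper_width: 0.092
gripper_force: 35.0
t: 6.43
tcp_pos: [0.4773, 0.062, 0.1523]
eef_rot: [0.0, 0.997, -0.071, -0.0]
ft_force: [-0.1, 0.2, -2.3]
gripper_width: 0.087
gripper_force: 35.0
t 6.43 tcp [0.4773 0.062  0.1523] shift cm [ 0.36 -0.16  3.23] heading -98.11 z [-6.e-04 -1.e-04 -1.e+00] F [-0.07  0.17 -2.33] gw 0.087 gf 35.0
turn z 0.02 tilt err tool [0.002 0.007 0.   ]
[-9.89942909e-01  1.41467234e-01  2.43591700e-04]
```

View pics/c5.png

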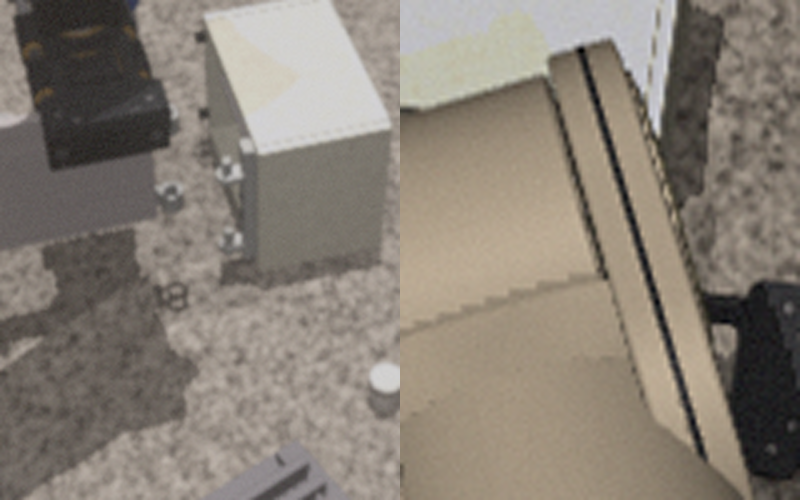

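Scene crop: lower knuckle at about (170,190), pins at (227,165) and (232,235), all in view and still clear. Lower to ~23 mm above the seats, close in to ~20 mm, then measure both.

```bash
python3 -m jog '[[[0,0,0],[0,0,0.8],0],[[0,0,0],[0,0,1],0],[[0,0,0],[0,0,1],0],[[0,0,0],[0,0,0.5],0],[[0,0,0],[1,-0.1,0],0],[[0,0,0],[1.0,0,0],0],[[0,0,0],[0.3,0,0],0],[[0,0,0],[0,0,0],0]]'
python3 - <<'E'
from h import *
go([.5204,.0572,.119],-98.2)
ims=[cams.get_image("scene") for _ in range(6)];b=ims[0].copy();b["image"]=np.mean([i["image"] for i in ims],0).astype(np.uint8)
go([.5204,.0572,.119],-98.2)
cv2.imwrite("pics/c6.png",crop(b["image"],265,190,80,75,8));cv2.imwrite("pics/raw6.png",b["image"][:,:,::-1])
E
```

```text
t: 7.2
tcp_pos: [0.5019, 0.0594, 0.1199]
eef_rot: [-0.0, 0.997, -0.072, 0.0]
ft_force: [0.1, 0.5, -3.2]
gripper_width: 0.087
gripper_force: 35.0
t 7.2 tcp [0.5019 0.0594 0.1199] shift cm [ 1.86 -0.05  0.09] heading -98.25 z [ 7.e-04  7.e-04 -1.e+00] F [ 0.08  0.47 -3.17] gw 0.087 gf 35.0
turn z -0.01 tilt err tool [-0.009 -0.007 -0.   ]
t 7.5 tcp [0.5004 0.0595 0.1198] shift cm [ 2.01 -0.06  0.08] heading -98.21 z [ 2.e-04 -2.e-04 -1.e+00] F [ 1.07  0.37 -1.52] gw 0.088 gf 35.0
turn z -0.0 tilt err tool [ 0.002 -0.003 -0.   ]
```

View pics/c6.png

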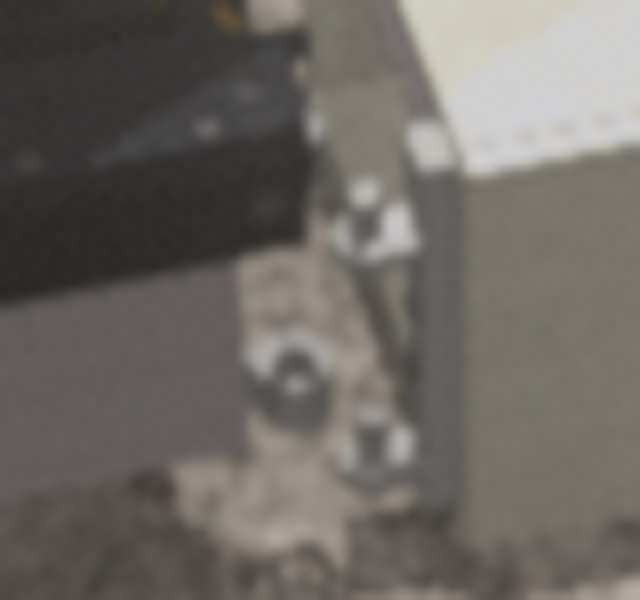

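Lower knuckle's top mouth centred at about (289,362) in the crop; pin tips at (363,190) and (373,414); seats about (367,232) and (375,454).

Run:
```python
from h import *
np.set_printoptions(precision=4,suppress=True)
b=cams.get_image("scene");c=lambda x,y:((x+.5)/8-.5+265,(y+.5)/8-.5+190)
s,p,Rt=tcp()
k=onz(b,c(289,362),.0376+.028);pins=[onz(b,c(*q),z) for q,z in[((363,190),.115),((373,414),.039),((367,232),.102),((375,454),.026)]]
print("k",k,"pred",p+[.0491,-.0112,0]);
for q in pins: print("pin",q,"tool shift mm",Rt.inv().apply(q-k)[:2]*1000)
```

```text
k [0.5499 0.0478 0.0656] pred [0.5495 0.0483 0.1198]
pin [0.5691 0.0467 0.115 ] tool shift mm [19.1156 -1.6433]
pin [0.5703 0.0472 0.039 ] tool shift mm [20.1793 -2.2904]
pin [0.5695 0.046  0.102 ] tool shift mm [19.6279 -1.0591]
pin [0.57  0.046 0.026] tool shift mm [20.112  -1.1004]
```

```bash
python3 -m jog '[[[0,0,0],[0.5,-0.05,0],0],[[0,0,0],[0.6,-0.05,0],0],[[0,0,0],[0.5,-0.05,0],0],[[0,0,0],[0.38,0,0],0],[[0,0,0],[0,0,0],0],[[0,0,0],[0,0,0],0]]'
python3 -m jog '[[[0,0,0],[0,0,0.3],0],[[0,0,0],[0,0,0.3],0],[[0,0,0],[0,0,0.2],0],[[0,0,0],[0,0,0],0],[[0,0,0],[0,0,0],0]]'
python3 - <<'E'
from h import *
go([.52,.0577,.0962],-98.2);print(tcp()[0]["wrist_torque"])
E
```

```text
t: 8.05
tcp_pos: [0.5205, 0.0582, 0.1195]
eef_rot: [-0.0, 0.997, -0.072, -0.0]
ft_force: [0.3, 0.3, -2.4]
gripper_width: 0.086
gripper_force: 35.0
t: 8.47
tcp_pos: [0.5202, 0.0581, 0.1115]
eef_rot: [0.0, 0.997, -0.072, -0.0]
ft_force: [0.7, -0.2, -2.8]
gripper_width: 0.088
gripper_force: 35.0
t 8.47 tcp [0.5202 0.0581 0.1115] shift cm [-0.01  0.04  1.53] heading -98.21 z [-3.e-04 -1.e-04 -1.e+00] F [ 0.72 -0.2  -2.85] gw 0.088 gf 35.0
turn z -0.0 tilt err tool [ 0.002  0.004 -0.   ]
[ 0.02265929 -0.02091785  0.02918648]
```

```bash
python3 -m jog '[[[0,0,0],[0,0,0.1],0],[[0,0,0],[0,0,0.1],0],[[0,0,0],[0,0,0.1],0],[[0,0,0],[0,0,0],0]]'
python3 -m jog '[[[0,0,0],[0,0,0.1],0],[[0,0,0],[0,0,0.1],0],[[0,0,0],[0,0,0],0]]'
```

```text
t: 8.8
tcp_pos: [0.5202, 0.0581, 0.1085]
eef_rot: [0.0, 0.997, -0.072, -0.0]
ft_force: [-0.5, 0.2, -2.5]
gripper_width: 0.09
gripper_force: 35.0
t: 9.05
tcp_pos: [0.5203, 0.0581, 0.1065]
eef_rot: [0.0, 0.997, -0.072, -0.0]
ft_force: [-0.1, -0.8, -2.6]
gripper_width: 0.091
gripper_force: 35.0
```

```bash
python3 -m jog '[[[0,0,0],[0,0,0.1],0],[[0,0,0],[0,0,0.1],0],[[0,0,0],[0,0,0.1],0],[[0,0,0],[0,0,0],0]]'
python3 -m jog '[[[0,0,0],[0,0,0.1],0],[[0,0,0],[0,0,0.1],0],[[0,0,0],[0,0,0.1],0],[[0,0,0],[0,0,0],0]]'
```

```text
t: 9.38
tcp_pos: [0.5203, 0.0581, 0.1035]
eef_rot: [0.0, 0.997, -0.072, -0.0]
ft_force: [-0.3, -0.1, -1.9]
gripper_width: 0.083
gripper_force: 35.0
t: 9.72
tcp_pos: [0.5202, 0.0581, 0.1005]
eef_rot: [0.0, 0.997, -0.072, -0.0]
ft_force: [-0.4, -0.8, -2.3]
gripper_width: 0.092
gripper_force: 35.0
```

```bash
python3 -m jog '[[[0,0,0],[0,0,0.1],0],[[0,0,0],[0,0,0.1],0],[[0,0,0],[0,0,0.05],0],[[0,0,0],[0,0,0],0]]'
python3 -m jog '[[[0,0,0],[0,0,0.05],0],[[0,0,0],[0,0,0.05],0],[[0,0,0],[0,0,0],0]]'
python3 -m jog '[[[0,0,0],[0,0,0.05],0],[[0,0,0],[0,0,0],0]]'
```

```text
t: 10.05
tcp_pos: [0.5203, 0.0581, 0.098]
eef_rot: [0.0, 0.997, -0.072, -0.0]
ft_force: [-0.2, -0.5, -2.4]
gripper_width: 0.088
gripper_force: 35.0
t: 10.3
tcp_pos: [0.5203, 0.0581, 0.0971]
eef_rot: [0.0, 0.997, -0.072, -0.0]
ft_force: [-0.5, 0.6, -2.9]
gripper_width: 0.091
gripper_force: 35.0
t: 10.47
tcp_pos: [0.5203, 0.0581, 0.0966]
eef_rot: [0.0, 0.997, -0.072, -0.0]
ft_force: [0.4, -0.2, -2.4]
gripper_width: 0.09
gripper_force: 35.0
```

```bash
python3 -m jog '[[[0,0,0],[0,0,0.05],0],[[0,0,0],[0,0,0],0]]'
python3 -m jog '[[[0,0,0],[0,0,0.05],0],[[0,0,0],[0,0,0],0]]'
python3 -m jog '[[[0,0,0],[0,0,0.05],0],[[0,0,0],[0,0,0],0]]'
```

```text
t: 10.63
tcp_pos: [0.5204, 0.0582, 0.0963]
eef_rot: [0.0, 0.997, -0.072, 0.0]
ft_force: [0.1, 0.5, -2.7]
gripper_width: 0.089
gripper_force: 35.0
t: 10.8
tcp_pos: [0.5205, 0.0582, 0.0961]
eef_rot: [0.0, 0.997, -0.072, 0.0]
ft_force: [-1.7, 0.3, 2.7]
gripper_width: 0.092
gripper_force: 35.0
t: 10.97
tcp_pos: [0.5205, 0.0583, 0.096]
eef_rot: [0.0, 0.997, -0.072, 0.0]
ft_force: [-4.9, 0.4, 8.0]
gripper_width: 0.09
gripper_force: 35.0
```

Force onset at TCP z 0.096, exactly the predicted seat. Ease off and release.

```bash
python3 -m jog '[[[0,0,0],[0,0,-0.1],0],[[0,0,0],[0,0,0],0],[[0,0,0],[0,0,0],0]]' 10
python3 -m jog '[[[0,0,0],[0,0,0],1],[[0,0,0],[0,0,0],1.3],[[0,0,0],[0,0,0],1.8],[[0,0,0],[0,0,0],2.4],[[0,0,0],[0,0,0],3],[[0,0,0],[0,0,0],3]]'
python3 -m jog '[[[0,0,0],[0,0,-1],3],[[0,0,0],[0,0,-2],3],[[0,0,0],[0,0,-3],3],[[0,0,0],[0,0,-3],3],[[0,0,0],[0,0,-3],3],[[0,0,0],[0,0,-2],3],[[0,0,0],[0,0,0],3]]'
python3 - <<'E'
from h import *
go([.44,-.02,.23],-98.2)
b=cams.get_image("scene");a=cams.get_image("top")
A=crop(b["image"],220,150,160,200,2.5);B=crop(a["image"],250,190,100,125,4)
cv2.imwrite("pics/c7.png",np.hstack([A,B]))
E
```

```text
t: 11.22
tcp_pos: [0.5203, 0.0581, 0.096]
eef_rot: [0.0, 0.997, -0.072, -0.0]
ft_force: [-0.5, 0.3, -0.2]
gripper_width: 0.09
gripper_force: 10.0
t: 11.72
tcp_pos: [0.5204, 0.0581, 0.0962]
eef_rot: [0.0, 0.997, -0.072, 0.0]
ft_force: [-0.5, -0.1, 0.0]
gripper_width: 0.315
gripper_force: 0.0
t: 12.3
tcp_pos: [0.5223, 0.0588, 0.2416]
eef_rot: [-0.0, 0.997, -0.071, 0.004]
ft_force: [0.7, -0.1, 0.3]
gripper_width: 0.342
gripper_force: 0.0
t 12.3 tcp [0.5223 0.0588 0.2416] shift cm [-7.03  8.97  1.1 ] heading -98.2 z [ 7.4e-03  1.0e-04 -1.0e+00] F [ 0.69 -0.05  0.25] gw 0.342 gf 0.0
turn z 0.0 tilt err tool [-0.014 -0.084 -0.   ]
```

View pics/c7.png

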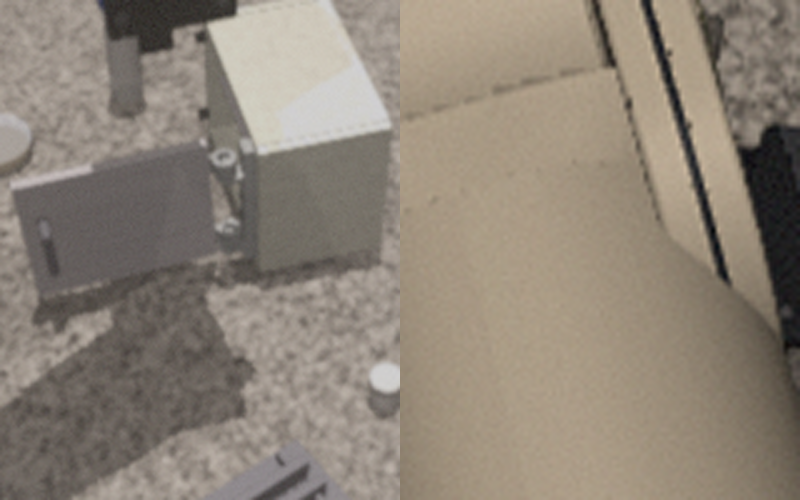

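Door hangs with both knuckles on the pins (scene crop (225,157) and (228,228)), leaf still square open, pull at (48,245). Now position closed fingers outside the outer face.

```bash
python3 -m jog '[[[0,0,0],[-1.8,2.5,0],0],[[0,0,0],[-1.8,2.5,0],0],[[0,0,0],[0,0,3.5],0],[[0,0,0],[0,0,3.5],0],[[0,0,0],[0,0,3.5],0],[[0,0,0],[0,0,3],0],[[0,0,0],[0,0,1.8],0],[[0,0,0],[0,0,0],0]]'
cat >> h.py <<'E'
P=np.array([.5697,.0465]);Yc=np.radians(-8.2)
def rel():
    s,p,Rt=tcp();d=p[:2]-P;c,n=np.cos(Yc),np.sin(Yc)
    print("t",round(s["t"],2),"cab mm",round(1e3*(c*d[0]+n*d[1]),1),round(1e3*(-n*d[0]+c*d[1]),1),"z",p[2].round(4),"F",s["ft_force"].round(2),"gw",round(s["gripper_width"],3))
E
python3 - <<'E'
from h import *
rel();go([.48,0,.088],-98.2)
for f in(90,75,60,45,30,15,0):
    f=np.radians(f);h=9.5*np.cos(f)+15*np.sin(f);print((85*np.array([-np.sin(f),np.cos(f)])+h*np.array([-np.cos(f),-np.sin(f)])).round(1))
E
```

```text
t: 13.07
tcp_pos: [0.4739, 0.0137, 0.0787]
eef_rot: [-0.0, 0.997, -0.071, -0.004]
ft_force: [-1.5, 0.3, -0.6]
gripper_width: 0.004
gripper_force: 0.0
t 13.07 cab mm -90.1 -46.1 z 0.0787 F [-1.45  0.28 -0.59] gw 0.004
t 13.07 tcp [0.4739 0.0137 0.0787] shift cm [ 0.79  1.27 -0.93] heading -98.19 z [-8.1e-03  6.0e-04 -1.0e+00] F [-1.45  0.28 -0.59] gw 0.004 gf 0.0
turn z 0.0 tilt err tool [ 0.006  0.093 -0.   ]
[-85. -15.]
[-86.5   5.6]
[-82.5  27.1]
[-72.4  47.9]
[-56.1  65.7]
[-34.6  78.7]
[-9.5 85. ]
```

```bash
python3 -m jog '[[[0,0,0],[0,-0.8,-0.3],0],[[0,0,0],[0,-0.8,0],0],[[0,0,0],[0,-0.6,0],0],[[0,0,0],[0,-0.4,0],0],[[0,0,0],[0,-0.3,0],0],[[0,0,0],[0,-0.3,0],0],[[0,0,0],[0,-0.3,0],0],[[0,0,0],[0,-0.3,0],0]]'
python3 -c "
from h import *
rel()"
```

```text
t: 13.73
tcp_pos: [0.4831, 0.0515, 0.0863]
eef_rot: [0.0, 0.997, -0.072, 0.0]
ft_force: [-0.7, 0.7, 0.1]
gripper_width: 0.009
gripper_force: 0.1
t 13.73 cab mm -86.4 -7.4 z 0.0863 F [-0.67  0.72  0.05] gw 0.009
```

Continue along the arc: to (-86.5,5.6), (-82.5,27), (-72,48).

```bash
python3 -m jog '[[[0,0,0],[0,-0.4,0],0],[[0,0,0],[0,-0.4,0],0],[[0,0,0],[0,-0.4,0],0],[[0,0,0],[0.08,-0.43,0],0],[[0,0,0],[0.08,-0.43,0],0],[[0,0,0],[0.08,-0.43,0],0],[[0,0,0],[0.08,-0.43,0],0],[[0,0,0],[0.08,-0.43,0],0]]'
python3 -m jog '[[[0,0,0],[0.2,-0.41,0],0],[[0,0,0],[0.2,-0.41,0],0],[[0,0,0],[0.2,-0.41,0],0],[[0,0,0],[0.2,-0.41,0],0],[[0,0,0],[0.2,-0.41,0],0]]'
python3 -c "
from h import *
rel()"
```

```text
t: 14.4
tcp_pos: [0.4919, 0.0844, 0.0862]
eef_rot: [0.0, 0.997, -0.072, 0.0]
ft_force: [-0.1, -0.6, -0.1]
gripper_width: 0.006
gripper_force: 0.1
t: 14.82
tcp_pos: [0.5049, 0.1032, 0.0862]
eef_rot: [0.0, 0.997, -0.072, -0.0]
ft_force: [-1.1, 0.4, -0.3]
gripper_width: 0.003
gripper_force: 0.1
t 14.82 cab mm -72.3 46.9 z 0.0862 F [-1.07  0.45 -0.35] gw 0.003
```

```bash
python3 -m jog '[[[0,0,0],[0.33,-0.37,0],0],[[0,0,0],[0.33,-0.37,0],0],[[0,0,0],[0.33,-0.37,0],0],[[0,0,0],[0.33,-0.37,0],0],[[0,0,0],[0.33,-0.37,0],0]]'
python3 -m jog '[[[0,0,0],[0.4,-0.26,0],0],[[0,0,0],[0.4,-0.26,0],0],[[0,0,0],[0.4,-0.26,0],0],[[0,0,0],[0.4,-0.26,0],0],[[0,0,0],[0.4,-0.26,0],0],[[0,0,0],[0.2,0,0],0],[[0,0,0],[0,0,0],0]]'
python3 - <<'E'
from h import *
rel()
b=cams.get_image("scene");a=cams.get_image("top")
A=crop(b["image"],220,150,160,200,2.5);B=crop(a["image"],225,155,100,125,4)
cv2.imwrite("pics/c8.png",np.hstack([A,B]))
E
```

```text
t: 15.23
tcp_pos: [0.524, 0.1191, 0.0862]
eef_rot: [0.0, 0.997, -0.072, -0.0]
ft_force: [-0.1, -0.7, 1.3]
gripper_width: 0.004
gripper_force: 0.1
t: 15.82
tcp_pos: [0.5476, 0.1286, 0.0862]
eef_rot: [-0.0, 0.997, -0.072, 0.0]
ft_force: [-0.2, 0.1, 0.7]
gripper_width: 0.009
gripper_force: 0.1
t 15.82 cab mm -33.6 78.1 z 0.0862 F [-0.22  0.1   0.69] gw 0.009
```

View pics/c8.png

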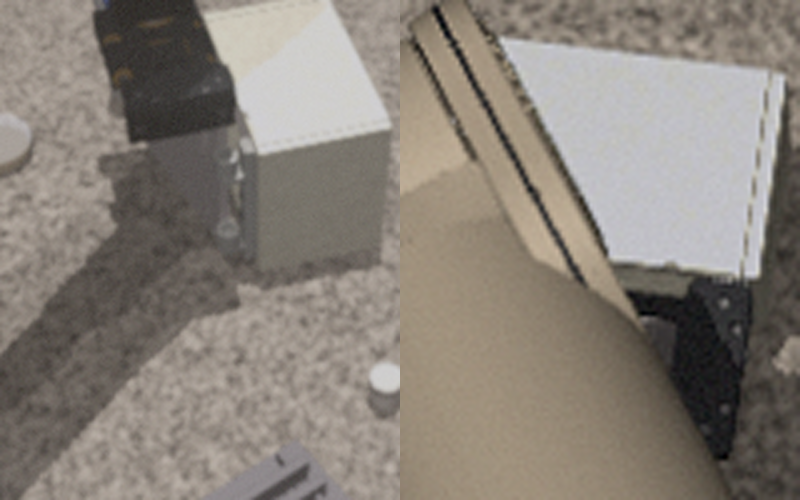

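The door is following the fingers (its leaf foreshortened at scene crop (190,180)), knuckles still down. Finish slowly while watching the force.

```bash
python3 -m jog '[[[0,0,0],[0.3,-0.1,0],0],[[0,0,0],[0.3,-0.1,0],0],[[0,0,0],[0.3,-0.1,0],0],[[0,0,0],[0.3,-0.1,0],0],[[0,0,0],[0.2,-0.1,0],0],[[0,0,0],[0.2,-0.1,0],0],[[0,0,0],[0,0,0],0]]'
python3 -m jog '[[[0,0,0],[0.15,0,0],0],[[0,0,0],[0.15,0,0],0],[[0,0,0],[0.15,0,0],0],[[0,0,0],[0,0,0],0]]'
python3 -m jog '[[[0,0,0],[0.15,0,0],0],[[0,0,0],[0.1,0,0],0],[[0,0,0],[0,0,0],0]]'
python3 -c "
from h import *
rel()"
```

```text
t: 16.5
tcp_pos: [0.5643, 0.1324, 0.0862]
eef_rot: [-0.0, 0.997, -0.072, 0.0]
ft_force: [-0.8, 0.7, 0.8]
gripper_width: 0.007
gripper_force: 0.2
t: 16.83
tcp_pos: [0.5686, 0.1314, 0.0862]
eef_rot: [0.0, 0.997, -0.072, 0.0]
ft_force: [-0.6, 0.1, 0.1]
gripper_width: 0.006
gripper_force: 0.0
t: 17.08
tcp_pos: [0.571, 0.1311, 0.0862]
eef_rot: [0.0, 0.997, -0.072, 0.0]
ft_force: [-1.1, -0.1, 0.6]
gripper_width: 0.005
gripper_force: 0.0
t 17.08 cab mm -10.8 83.9 z 0.0862 F [-1.15 -0.14  0.6 ] gw 0.005
```

```bash
python3 -m jog '[[[0,0,0],[0.1,0,0],0],[[0,0,0],[0.1,0,0],0],[[0,0,0],[0,0,0],0]]'
python3 -m jog '[[[0,0,0],[0.1,0,0],0],[[0,0,0],[0,0,0],0]]'
python3 -m jog '[[[0,0,0],[0.1,0,0],0],[[0,0,0],[0,0,0],0]]'
python3 -c "
from h import *
rel()"
```

```text
t: 17.33
tcp_pos: [0.572, 0.131, 0.086]
eef_rot: [0.0, 0.997, -0.072, -0.001]
ft_force: [-4.9, -0.4, 1.5]
gripper_width: 0.005
gripper_force: 2.3
t: 17.5
tcp_pos: [0.5721, 0.1309, 0.0859]
eef_rot: [0.0, 0.997, -0.071, -0.002]
ft_force: [-10.8, -0.4, 5.2]
gripper_width: 0.005
gripper_force: 4.8
t: 17.67
tcp_pos: [0.5721, 0.131, 0.0858]
eef_rot: [0.001, 0.997, -0.071, -0.003]
ft_force: [-15.2, -0.5, 8.8]
gripper_width: 0.005
gripper_force: 7.2
t 17.67 cab mm -9.6 84.0 z 0.0858 F [-15.19  -0.47   8.77] gw 0.005
```

Against the stops. Back off slowly, then clear and look.

```bash
python3 -m jog '[[[0,0,0],[-0.1,0,0],0],[[0,0,0],[-0.2,0,0],0],[[0,0,0],[-0.3,0,0],0],[[0,0,0],[-0.6,0,0],0],[[0,0,0],[-1.5,0,0],0],[[0,0,0],[-2,0,0],0],[[0,0,0],[-2,0,0],0],[[0,0,0],[-1,0,0],0]]'
python3 -m jog '[[[0,0,0],[0,0,-2],0],[[0,0,0],[0,0,-3],0],[[0,0,0],[0,0,-3],0],[[0,0,0],[-2,2,-3],0],[[0,0,0],[-2,3,-3],0],[[0,0,0],[0,3,-2],0],[[0,0,0],[0,3,0],0],[[0,0,0],[0,0,0],0]]'
python3 - <<'E'
from h import *
rel()
b=cams.get_image("scene");a=cams.get_image("top")
A=crop(b["image"],220,150,160,200,2.5);B=crop(a["image"],225,155,100,125,4)
cv2.imwrite("pics/c9.png",np.hstack([A,B]))
E
```

```text
t: 18.33
tcp_pos: [0.4965, 0.1421, 0.0861]
eef_rot: [0.0, 0.997, -0.071, -0.0]
ft_force: [-0.6, 0.6, -0.3]
gripper_width: 0.007
gripper_force: 0.0
t: 19.0
tcp_pos: [0.4462, 0.0356, 0.2443]
eef_rot: [0.001, 0.997, -0.075, 0.002]
ft_force: [0.5, -0.7, -0.3]
gripper_width: 0.009
gripper_force: 0.0
t 19.0 cab mm -120.7 -28.4 z 0.2443 F [ 0.54 -0.69 -0.29] gw 0.009
```

View pics/c9.png

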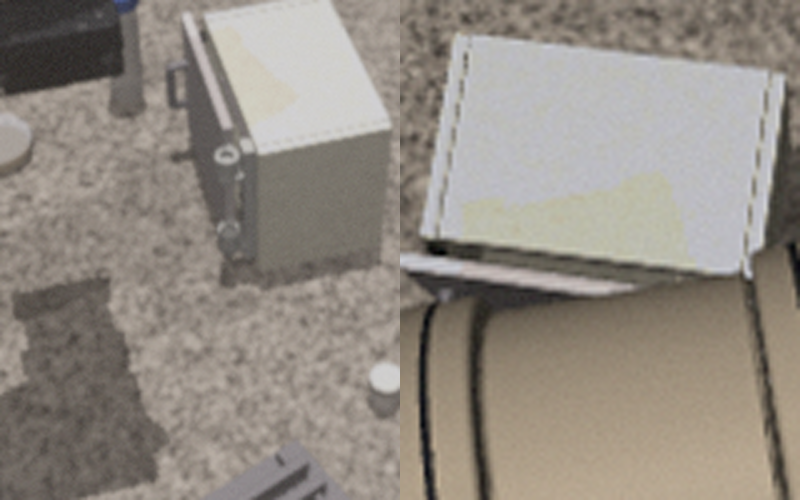

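The door is shut: its top edge in the top crop, (405,260)–(630,290), is within about 1° of the cabinet's front edge, and both knuckles are down. Hand in.

```bash
python3 -m jog '[[[0,0,0],[0,0,0],0],[[0,0,0],[0,0,0],0],[[0,0,0],[0,0,0],0],[[0,0,0],[0,0,0],0]]' >/dev/null; python3 -c "
from h import *
print(r.hand_in())"
```

```text
the job is handed in; nothing more can be done
None
```

The door is back on both hinge pins and pushed shut against its stops (about 1° from the cabinet front in the last picture); the arm stands clear, the bystanders were not touched as far as the pictures show, and the job is handed in at about 19 s, with no verdict returned.

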